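# Chuck the grinder shaft and hold the index plunger out

## Robot

A 6-joint arm with a two-finger parallel gripper is mounted at the origin on the work surface. World frame = base frame: x ahead of the robot, y to its left, z up, the work surface at z = 0. Lengths are in m, angles in degrees, forces in N, time in s.
With the tool pointing down it reaches from about 0.325 to 0.9 m from the base axis. Payload 6.1 kg.
Tool frame: the origin (TCP) lies midway between the tips of the shut fingers; the grasp point (between the pads) lies 19 mm behind it; z points along the fingers, y is the direction in which the jaws open and shut (so a half turn about z gives the same grasp; the last joint's range is limited). The gripper opens to 87 mm and grips with 3 to 60 N. Pads are 19 mm wide; open, the fingers measure 117 mm over their backs; the gripper's body (75 mm by 190 mm) begins 51 mm behind the grasp point.
Start: joints at [-79.188, 12.628, 87.462, -0, 79.91, -7.225], TCP at [0.194, -0.594, 0.223] pointing down, gripper open.
Joint ranges: [-170.65, 170.65], [-52.31, 119.04], [5.05, 147.46], [-71.25, 251.25], [11.57, 151.72], [-153.62, 153.62]. Speed limits (degrees/s): [147.25, 147.25, 172.46, 180, 180, 180].

## Interface

Orientations are given as [roll, pitch, yaw] about the fixed x, y, z axes, in that order (R = Rz(yaw) Ry(pitch) Rx(roll)).
In Python, from rig import ctrl, grab_frame gives the robot as it stands.
- The arm moves only by the tool carry_out, never from a script. Its argument "moves" is a list of rows, each a list of 5 numbers: the shift along the world's x, y, z in m, then the turn about the world's z in rad, then the opening in per cent of the stroke, from 0 (shut) to 100 (fully open). In form: [[x, y, z, twist, fingers], ...]. A call has 1 to 12 rows; each row shifts and turns the commanded pose from where the row before left it; what a row does not reach is not made up. A row lasts 1/8 s, in which the tool goes at most 62.5 mm and 10.7 degrees, less where a joint would pass 70% of its speed; a pose out of reach is approached as far as the arm can. A call with a gripper value outside its range is refused whole. The fingers move at their own pace and stop on an object; "squeeze" is the grip in N (left out, the last holds). Time passes only in rows, so rows that do not move let the fingers close. It gives the time, the measured TCP pose, the force and the opening at its end, in the units of the state.
- ctrl.get_obs(): the state, without advancing time (a new reading comes with each control period).
- grab_frame(name): name is "scene" or "top" or "wrist"; returns a dict with "image" (400x640x3 uint8, red, green, blue), "z_map" (400x640 float32, m along the optical axis (not along the pixel's ray), 0 where there is no reading), "fx", "fy", "cx", "cy" (pixels), "origin" and "attitude" of the camera in the world. Camera axes: x right, y up, looking along -z (the intrinsics and any distortion apply to the point x, -y, -z); pixel columns grow to the right and rows downward; lengths in m; the calibration is good to about 2 mm. A picture is of the moment at which its call begins.
- ctrl.close_job(): hands the job in, once; it reports no verdict.
The state is a dict: "time_s": time; "joint_pos": joint angles; "qd": joint speeds; "joint_efforts": joint torques, N m; "tcp_pos": TCP position; "tool_rot": TCP orientation; "force": force on the tool from outside, world axes, zero at the start; "wrist_torque": the same for the moment, N m; "finger_gap": finger opening in m.
Only numpy, scipy, OpenCV 4.12 (cv2) and the standard library are available. Lean on these libraries where they do the work, as an engineer would, in place of code of your own. Each camera call takes 0.05 s, during which the arm holds its last target. There are 200 camera calls.

## Task

The coffee grinder's shaft is standing loose in the chuck of the service stand: turn the chuck's sleeve clockwise, seen from above, until its three jaws grip the shaft tightly, and leave the sleeve so. Only then grip the black knob of the sprung index plunger, pull it straight up fully so that its pin is clear of the hole in the disc, and finish while still holding it up there, because a colleague will now turn the disc. Do not disturb the other things on the bar.

Things in the scene. Friction and masses are not known exactly. Their poses are not given: they have to be found in the camera images.
- stand: Service stand, screwed to the bar: dark round base 270 mm across, 14 mm thick; on it a bright disc 212 mm across, top at 28 mm, that stays still; in the middle the chuck (body 46 mm across, sleeve above); at the rim a grey bracket with the index plunger. Origin: centre of the underside, on the chuck's upright axis; x points to the plunger, z up.
- sleeve_grip (a point): Point on the chuck's upright axis, 84 mm above the bar, the height to grip the sleeve: a knurled steel ring 48 mm across, 62 to 96 mm above the bar, nothing wider below it down to the disc at 28 mm. The shaft stands up through it to 112 mm; jaws' tops at 100 mm. Does not turn with the sleeve.
- sleeve (a joint): Turn of the sleeve, rad; grows clockwise seen from above, closing the three jaws together by 3.2 mm per rad. Starts 0 to 0.25 (open); the jaws meet the shaft at about 1.1; turn firmly 0.15 to 0.3 rad further to be tight. Stop at 1.6. Friction about 0.15 N m; it stays where it is left, but if forced beyond about 1.28 springs back to that on release, still tight.
- jaw0: One of three dark steel jaws (6 mm wide) inside the sleeve, sliding in level towards the shaft, driven by the sleeve. Origin on the jaw's closing line, on the chuck axis when the jaw is fully open, 62 mm above the bar.
- jaw1: Second jaw, the same.
- jaw2: Third jaw, the same.
- shaft: The grinder's shaft: plain round steel, 8 mm across, 78 mm long, about 31 g, loose, upright in the chuck's bore (0.8 mm play all round, floor 34 mm above the bar). Origin: centre of its lower end; z along the shaft.
- pull_knob: The plunger's knob: round, black plastic, 28 mm across and 22 mm high, origin at the centre of its underside, 78 mm above the bar when the pin is seated; 92 mm from the chuck axis. Below it a 10 mm-radius steel barrel (top at 72 mm) stands on the bracket's arm (top at 56 mm, 30 mm wide).
- knob_mid (a point): Point on the knob's axis 12 mm above its underside (90 mm above the bar when seated): where to grip it. Moves with the knob.
- plunger (a joint): Lift of the plunger, m: 0 seated, stop at 0.018 (fully pulled). Straight up. The spring pulls it back with about 4.5 N when seated and 12.6 N fully pulled; it has no latch and snaps back if let go. The pin (8 mm across) sits 9 mm deep in its hole.
- seat (a point): Mouth of the hole in the disc that the pin sits in, on the plunger's axis, 28 mm above the bar.
- pin_tip (a point): Lower end of the plunger's pin; 9 mm below point seat when seated.
- burr: Bystander: loose steel burr ring, 38 mm across, 12 mm high, lying on the disc. Origin: centre of its underside.
- bowl: Bystander: white cupping bowl, 86 mm across, 58 mm high, near the stand. Origin: centre of its underside.
- brush: Bystander: brush about 150 mm long lying near the stand. Origin underneath its middle.
- tumbler: Bystander: glass tumbler, 72 mm across, 90 mm high. Origin: centre of its underside.
- spoon: Bystander: steel spoon about 160 mm long. Origin underneath its middle.
- kettle: Bystander: black gooseneck kettle, about 150 mm high and 270 mm long with its spout and handle. Origin: centre of the underside of its pot.
- tamper: Bystander: steel tamper standing on its 58 mm foot, 83 mm high. Origin: centre of its underside.

How it is judged:
By the outcome, as a careful person would: the job done as asked, in the order asked, and still so for the second after the job is handed in, while the arm keeps its last pose, push and grip.
It also fails if it takes over 40 s, if anything falls off the work surface, if the arm or the gripper's body presses on something with over 40 N, if the wrist force passes 120 N, or if a joint passes its speed limit or range.

## Working session

There is one attempt and no reset: what is moved stays moved. The work goes in short steps, Python scripts to look and compute and a tool call to move; the robot and the scene stay as the last step left them, time stands still between calls to the robot, and variables do not carry over. Pictures are saved under pics/ and viewed, about 8 in all and at most 12, crops included, and the job is handed in when it is done.

Besides the shell and the picture viewer there is one more tool, called in YAML: its name, and indented under it one key for each argument. carry_out: Moves the arm, as the interface text tells. Its arguments: {"type":"object","properties":{"moves":{"type":"array","items":{"type":"array","items":{"type":"number"}}},"squeeze":{"type":"number"}},"required":["moves"]}

```bash
ls; mkdir -p pics; cat > h.py <<'E'
import numpy as np, cv2
from rig import ctrl, grab_frame
def pts(f):
    z=f["z_map"]; v,u=np.mgrid[:400,:640]
    p=np.stack([(u-f["cx"])/f["fx"]*z,-(v-f["cy"])/f["fy"]*z,-z],-1)
    R=np.array(f["attitude"])
    return p, R
E
python3 - <<'E'
from h import *
print(ctrl.get_obs())
for n in ("scene","top"):
    f=grab_frame(n); print(n,{k:v for k,v in f.items() if k not in("image","z_map")})
    np.savez(f"/tmp/{n}.npz",**f)
    cv2.imwrite(f"pics/{n}0.png",f["image"][...,::-1])
E
```

```text
pics
{'time_s': 0.0, 'joint_pos': array([-7.91875648e+01,  1.26759045e+01,  8.75260954e+01, -1.75228246e-03,
        7.99103880e+01, -7.22472541e+00]), 'qd': array([ 0.0872379 ,  0.02194626, -0.00469698,  0.04160445,  0.04219242,
       -0.03805079]), 'joint_efforts': array([ 9.65695108e-04, -4.94615829e+01, -3.87376463e+01,  6.98346645e-02,
        5.73781924e-02, -1.47104652e-04]), 'tcp_pos': array([ 0.19339183, -0.59366759,  0.22142704]), 'tool_rot': array([-1.79888287e+02, -1.24231670e-02,  1.80374572e+01]), 'force': array([ 0.14001501, -0.2588955 ,  0.18340428]), 'wrist_torque': array([-0.01424319,  0.00511475, -0.02476253]), 'finger_gap': 0.08694179466101142}
scene {'fx': 418.48278801770874, 'fy': 418.48278801770874, 'cx': 320.74851234455747, 'cy': 197.0923624441345, 'origin': array([1.74189391, 0.35903791, 0.86446445]), 'attitude': array([ 58.02188333,   0.792824  , 106.50573076])}
top {'fx': 388.3233050370564, 'fy': 388.3233050370564, 'cx': 321.60306588881974, 'cy': 198.6167354683479, 'origin': array([ 0.38813118, -0.0127902 ,  1.31974811]), 'attitude': array([  7.21992194,   1.20989521, -91.26990684])}
```

View pics/top0.png

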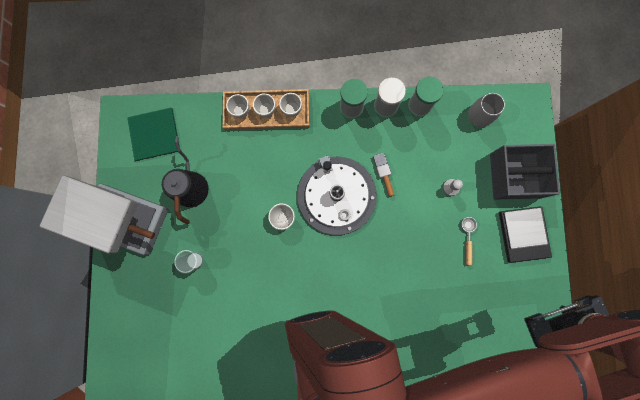

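View pics/scene0.png

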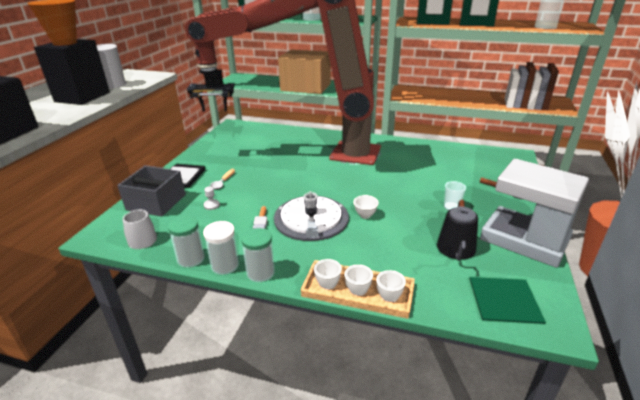

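The top view shows the stand at about (337,196), the chuck at (337,192), the knob at (325,163) on the far side, and the burr at (345,214). The bowl is to the left, and the brush to the right at (385,172).

```bash
cat > h.py <<'E'
import numpy as np, cv2
from scipy.spatial.transform import Rotation as Ro
from rig import ctrl, grab_frame
def cloud(f):
    z=f["z_map"]; v,u=np.mgrid[:400,:640]
    p=np.stack([(u-f["cx"])/f["fx"]*z,-(v-f["cy"])/f["fy"]*z,-z],-1)
    return p@Ro.from_euler("xyz",f["attitude"],degrees=True).as_matrix().T+f["origin"]
def onplane(f,u,v,h):
    u,v=np.atleast_1d(u).astype(float),np.atleast_1d(v).astype(float)
    d=np.stack([(u-f["cx"])/f["fx"],-(v-f["cy"])/f["fy"],-np.ones_like(u)],-1)@Ro.from_euler("xyz",f["attitude"],degrees=True).as_matrix().T
    return f["origin"]+d*((h-f["origin"][2])/d[:,2])[:,None]
E
python3 - <<'E'
from h import *
f=dict(np.load("/tmp/top.npz")); P=cloud(f); im=f["image"].astype(int)
print("table z",np.median(P[250:300,420:440,2]), P[192,337],P[163,325],P[215,345])
# dark base + bright disc vs green table: not-green in window
w=np.zeros((400,640),bool); w[145:245,285:372]=1
green=(im[...,1]>im[...,0]*1.25)
m=(w&~green).astype(np.uint8)
cs,_=cv2.findContours(m,cv2.RETR_EXTERNAL,cv2.CHAIN_APPROX_NONE)
c=max(cs,key=cv2.contourArea); e=cv2.fitEllipse(cv2.convexHull(c)); print(e, onplane(f,*e[0],.014))
b=(w&(im.min(-1)>150)).astype(np.uint8); cs,_=cv2.findContours(b,cv2.RETR_EXTERNAL,cv2.CHAIN_APPROX_NONE)
c=max(cs,key=cv2.contourArea);e=cv2.fitEllipse(cv2.convexHull(c)); print(e, onplane(f,*e[0],.028))
for lo,hi in((.085,.13),(.05,.085)):
    q=w&(P[...,2]>lo)&(P[...,2]<hi); n,l,s,ce=cv2.connectedComponentsWithStats(q.astype(np.uint8))
    for i in range(1,n): 
        k=P[l==i]; print(lo,s[i],ce[i],np.median(k,0),(k.min(0)+k.max(0))/2)
cv2.imwrite("pics/crop.png",cv2.resize(f["image"][140:250,280:410,::-1],None,fx=6,fy=5.4,interpolation=cv2.INTER_CUBIC))
E
```

```text
table z 0.00012285377255827346 [ 0.56255585 -0.03965835  0.10414813] [ 0.65886027 -0.00386041  0.09579897] [ 0.49568608 -0.06599592  0.02492095]
((336.14288330078125, 195.19351196289062), (78.11888122558594, 79.28337097167969), 163.5867919921875) [[ 0.5646282  -0.03844998  0.014     ]]
((336.6753234863281, 194.65402221679688), (61.929073333740234, 62.91556930541992), 87.85236358642578) [[ 0.56451719 -0.04000889  0.028     ]]
0.085 [323 161   9   9  61] [326.57377049 165.        ] [ 0.65146067 -0.00981551  0.09991902] [ 0.65232793 -0.01002464  0.09672671]
0.085 [329 184  16  16 106] [336.78301887 191.19811321] [ 0.56680164 -0.03987877  0.09659453] [ 0.56572338 -0.03845532  0.10068212]
0.05 [319 156  14  17  81] [324.59259259 162.95061728] [ 6.74703170e-01 -5.30450936e-04  5.64436638e-02] [ 0.66407652 -0.00513837  0.0675179 ]
0.05 [331 187  12  11  72] [336.73611111 191.80555556] [ 0.56831075 -0.03767217  0.06161504] [ 0.567471   -0.03911224  0.0697952 ]
0.05 [330 195   1   1   1] [330. 195.] [ 0.55640736 -0.01738884  0.08311117] [ 0.55640736 -0.01738884  0.08311117]
0.05 [331 197   7   4  10] [334.4 198.8] [ 0.54371096 -0.03156101  0.07717727] [ 0.54599454 -0.03029249  0.06758369]
0.05 [339 197   4   3   4] [340.5  198.25] [ 0.54585708 -0.0511522   0.07978715] [ 0.54615839 -0.05088601  0.07113993]
0.05 [285 204   9  25  45] [289.75555556 215.15555556] [0.50028283 0.11488833 0.05784942] [0.49487474 0.11815554 0.05747179]
```

View pics/crop.png

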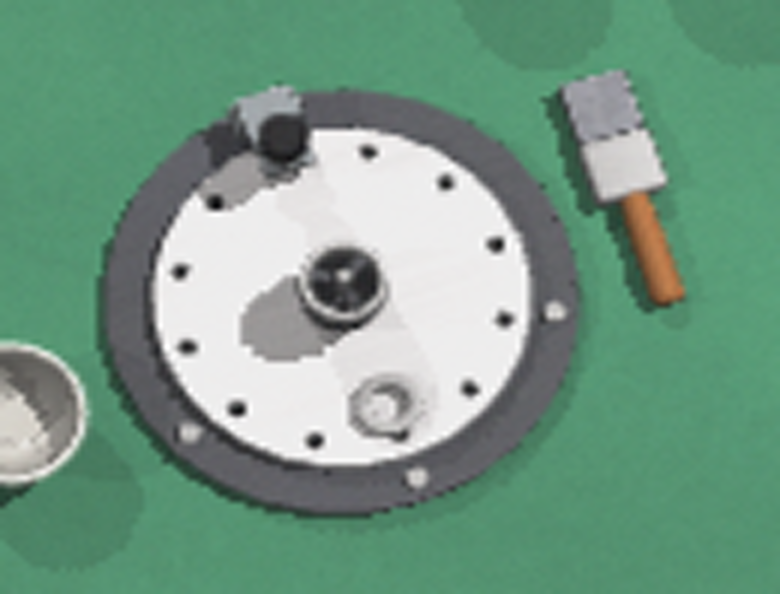

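The crop confirms the geometry: chuck axis at about (0.566,-0.039) and knob at about (0.652,-0.010), so the plunger direction is about 18.6°. I'll move above the chuck and check with the wrist camera.

carry_out:
  moves:
    - [0.031, 0.046, 0, 0.105, 75]
    - [0.031, 0.046, 0, 0.105, 75]
    - [0.031, 0.046, 0, 0.105, 75]
    - [0.031, 0.046, 0, 0.105, 75]
    - [0.031, 0.046, 0, 0.105, 75]
    - [0.031, 0.046, 0, 0.105, 75]
    - [0.031, 0.046, 0, 0.105, 75]
    - [0.031, 0.046, 0, 0.105, 75]
    - [0.031, 0.046, 0, 0.105, 75]
    - [0.031, 0.046, 0, 0.105, 75]
    - [0.031, 0.046, 0, 0.105, 75]
    - [0.031, 0.046, 0, 0.105, 75]

```text
time_s: 1.6
tcp_pos: [0.5661, -0.0405, 0.2222]
tool_rot: [-180.0, 0.0, 90.4]
force: [0.9, -0.7, -0.7]
finger_gap: 0.0653
```

```bash
python3 - <<'E'
from h import *
o=ctrl.get_obs(); print(o["time_s"],o["tcp_pos"],o["tool_rot"],o["joint_pos"])
f=grab_frame("wrist"); np.savez("/tmp/w1.npz",**f); print(f["origin"],f["attitude"],f["fx"])
cv2.imwrite("pics/w1.png",f["image"][...,::-1])
E
```

```text
1.6 [ 0.56608993 -0.04053937  0.222174  ] [-1.79974497e+02  2.46992251e-03  9.04342760e+01] [-1.20519203e+01  4.83864063e+00  9.62106455e+01 -8.07432725e-03
  7.89750795e+01 -1.24846499e+01]
[0.56529691 0.03985859 0.38442112] [-16.96971847   0.10178642   0.40461398] 306.2622935210749
```

View pics/w1.png

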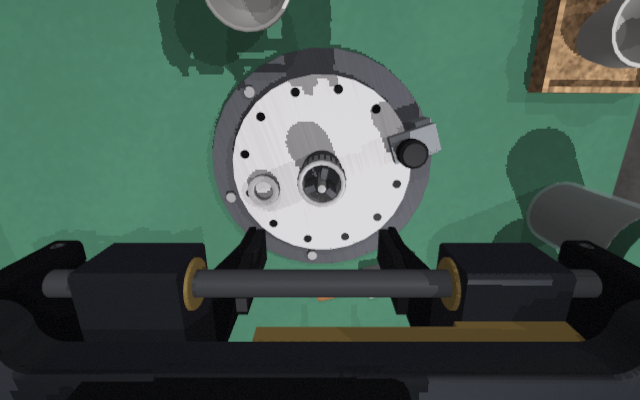

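The wrist view shows the sleeve rim centred near (322,183), the shaft tip near (321,188) and the knob top near (412,153). Now to measure them.

```bash
python3 - <<'E'
from h import *
f=dict(np.load("/tmp/w1.npz")); P=cloud(f); im=f["image"].astype(int)
win=np.zeros((400,640),bool); win[20:225,200:450]=1
for n,lo,hi,c in(("sleeve top",.092,.098,(322,183)),("shaft",.108,.118,(322,188)),("knob top",.096,.105,(412,153))):
    q=win&(P[...,2]>lo)&(P[...,2]<hi); v,u=np.nonzero(q); k=np.hypot(u-c[0],v-c[1])<30; p=P[v[k],u[k]]
    pts=p[:,:2].astype(np.float32)
    print(n,k.sum(),np.median(p,0),cv2.minEnclosingCircle(pts) if k.sum() else '')
b=(win&(im.min(-1)>140)).astype(np.uint8)
c=max(cv2.findContours(b,0,1)[0],key=cv2.contourArea);h=cv2.convexHull(c).reshape(-1,2)
p=onplane(f,h[:,0],h[:,1],.028).astype(np.float32); print("disc",cv2.minEnclosingCircle(p[:,:2]))
cv2.imwrite("pics/w1c.png",cv2.resize(f["image"][120:230,230:450,::-1],None,fx=3.5,fy=3.5,interpolation=cv2.INTER_CUBIC))
E
```

```text
sleeve top 772 [ 0.56485769 -0.03885146  0.09583574] ((0.5647286176681519, -0.03947282209992409), 0.024185992777347565)
shaft 62 [ 0.56478235 -0.03841323  0.11187491] ((0.5647599101066589, -0.039317525923252106), 0.003950603771954775)
knob top 658 [ 0.65075825 -0.0087117   0.0996761 ] ((0.6516852974891663, -0.009183620102703571), 0.014017011970281601)Traceback (most recent call last):
  File "<stdin>", line 10, in <module>
cv2.error: OpenCV(4.12.0) /io/opencv/modules/imgproc/src/shapedescr.cpp:201: error: (-215:Assertion failed) count >= 0 && (depth == CV_32F || depth == CV_32S) in function 'minEnclosingCircle'
```

Chuck (0.5647,-0.0394) and knob (0.6517,-0.0092) are 92 mm apart, as specified. Next: descend and grip.

carry_out:
  moves:
    - [-0.0014, 0.0011, -0.04, 0, 75]
    - [0, 0, -0.04, 0, 75]
    - [0, 0, -0.03, 0, 75]
    - [0, 0, -0.025, 0, 75]
    - [0, 0, -0.022, 0, 75]
    - [0, 0, 0, 0, 75]

```text
time_s: 2.4
tcp_pos: [0.5618, -0.0409, 0.0632]
tool_rot: [-179.7, -0.1, 90.2]
force: [-0.1, -0.5, 0.4]
finger_gap: 0.0652
```

carry_out:
  moves:
    - [0, 0, 0, 0, 20]
    - [0, 0, 0, 0, 20]
    - [0, 0, 0, 0, 20]
    - [0, 0, 0, 0, 20]
    - [0, 0, 0, 0, 20]
    - [0, 0, 0, 0, 20]
  squeeze: 55

```text
time_s: 3.15
tcp_pos: [0.5658, -0.0414, 0.0669]
tool_rot: [179.8, 0.0, 90.2]
force: [6.0, -0.0, 1.5]
finger_gap: 0.0469
```

```bash
python3 - <<'E'
from h import *
o=ctrl.get_obs()
for k in("time_s","tcp_pos","tool_rot","force","wrist_torque","finger_gap"): print(k,o[k])
E
```

```text
time_s 3.15
tcp_pos [ 0.56579101 -0.04144366  0.06689784]
tool_rot [1.79789453e+02 3.81363558e-02 9.02347524e+01]
force [ 5.97799676 -0.03211785  1.54995118]
wrist_torque [ 0.04641066 -0.7538484   0.12138119]
finger_gap 0.046870228878067056
```

carry_out:
  moves:
    - [0, 0, 0, -0.15, 20]
    - [0, 0, 0, -0.15, 20]
    - [0, 0, 0, -0.15, 20]
    - [0, 0, 0, -0.15, 20]
    - [0, 0, 0, 0, 20]

```text
time_s: 3.78
tcp_pos: [0.5645, -0.041, 0.0669]
tool_rot: [180.0, -0.0, 55.7]
force: [-0.8, 0.7, 7.2]
finger_gap: 0.0468
```

```bash
cat > st.py <<'E'
from h import *
o=ctrl.get_obs()
for k in("time_s","tcp_pos","tool_rot","joint_pos","joint_efforts","force","wrist_torque","finger_gap"): print(k,np.round(o[k],4))
E
python3 st.py
```

```text
time_s 3.775
tcp_pos [ 0.5645 -0.041   0.0669]
tool_rot [ 1.799714e+02 -2.920000e-02  5.574520e+01]
joint_pos [-1.214940e+01  1.401100e+01  1.036819e+02  1.840000e-02  6.226970e+01
  2.209680e+01]
joint_efforts [ -0.5027 -41.7893 -31.0547  -0.2858  -0.2656   0.4744]
force [-0.7815  0.7344  7.2187]
wrist_torque [ 0.1254  0.0189 -0.0748]
finger_gap 0.0468
```

carry_out:
  moves:
    - [0, 0, 0, -0.1, 20]
    - [0, 0, 0, -0.1, 20]
    - [0, 0, 0, 0, 20]

```text
time_s: 4.15
tcp_pos: [0.5642, -0.0407, 0.0669]
tool_rot: [-180.0, -0.0, 44.3]
force: [-2.3, 1.9, 8.7]
finger_gap: 0.0465
```

```bash
python3 st.py | tail -5
```

```text
3.352290e+01]
joint_efforts [ -1.0483 -41.3537 -31.4333  -0.4485  -0.7785   0.2607]
force [-2.32    1.8982  8.7265]
wrist_torque [ 0.2887  0.2389 -0.0747]
finger_gap 0.0465
```

carry_out:
  moves:
    - [0, 0, 0, -0.07, 20]
    - [0, 0, 0, -0.08, 20]
    - [0, 0, 0, 0, 20]

```text
time_s: 4.53
tcp_pos: [0.5639, -0.0405, 0.0668]
tool_rot: [-179.9, -0.0, 35.8]
force: [-2.7, 2.8, 10.0]
finger_gap: 0.0465
```

```bash
python3 st.py | tail -5
```

```text
4.209900e+01]
joint_efforts [ -1.607  -41.0747 -31.677   -0.6052  -1.1214   0.2239]
force [-2.6589  2.803   9.9829]
wrist_torque [ 0.3808  0.3879 -0.0768]
finger_gap 0.0465
```

carry_out:
  moves:
    - [0, 0, 0, -0.05, 20]
    - [0, 0, 0, -0.05, 20]
    - [0, 0, 0, 0, 20]

```text
time_s: 4.9
tcp_pos: [0.5637, -0.0403, 0.0668]
tool_rot: [-179.9, 0.0, 30.1]
force: [-3.8, 3.6, 8.7]
finger_gap: 0.0465
```

```bash
python3 st.py
```

```text
time_s 4.9
tcp_pos [ 0.5637 -0.0403  0.0668]
tool_rot [-1.79916e+02  1.54000e-02  3.00624e+01]
joint_pos [-1.21109e+01  1.39888e+01  1.03714e+02  5.86000e-02  6.23649e+01
  4.77995e+01]
joint_efforts [ -2.0546 -40.9175 -31.8153  -0.7089  -1.3256   0.1805]
force [-3.8005  3.6278  8.7463]
wrist_torque [ 0.5262  0.5111 -0.0393]
finger_gap 0.0465
```

carry_out:
  moves:
    - [0, 0, 0, -0.05, 20]
    - [0, 0, 0, -0.05, 20]
    - [0, 0, 0, 0, 20]

```text
time_s: 5.28
tcp_pos: [0.5636, -0.0401, 0.0668]
tool_rot: [-179.9, 0.0, 24.3]
force: [-3.6, 4.5, 10.7]
finger_gap: 0.0468
```

```bash
python3 st.py | tail -5
```

```text
5.35195e+01]
joint_efforts [ -2.5495 -40.7807 -31.9366  -0.8318  -1.5076   0.2753]
force [-3.5535  4.5107 10.656 ]
wrist_torque [0.5985 0.6105 0.0934]
finger_gap 0.0468
```

carry_out:
  moves:
    - [0, 0, 0, -0.04, 20]
    - [0, 0, 0, -0.04, 20]
    - [0, 0, 0, 0, 20]

```text
time_s: 5.65
tcp_pos: [0.5636, -0.0399, 0.0668]
tool_rot: [-179.9, 0.0, 19.8]
force: [-3.4, 6.3, 11.6]
finger_gap: 0.0469
```

```bash
python3 st.py
```

```text
time_s 5.65
tcp_pos [ 0.5636 -0.0399  0.0668]
tool_rot [-1.798922e+02  4.270000e-02  1.978190e+01]
joint_pos [-1.209230e+01  1.398300e+01  1.037186e+02  7.780000e-02  6.239160e+01
  5.808970e+01]
joint_efforts [ -2.964  -40.6895 -32.02    -0.9396  -1.6351   0.3174]
force [-3.3577  6.2937 11.6426]
wrist_torque [0.6917 0.653  0.1703]
finger_gap 0.0469
```

carry_out:
  moves:
    - [0, 0, 0, -0.04, 20]
    - [0, 0, 0, -0.04, 20]
    - [0, 0, 0, 0, 20]

```text
time_s: 6.02
tcp_pos: [0.5635, -0.0398, 0.0668]
tool_rot: [-179.9, 0.1, 15.2]
force: [-5.0, 6.3, 10.8]
finger_gap: 0.0469
```

```bash
python3 st.py |tail -5; python3 - <<'E'
from h import *
f=grab_frame("wrist"); np.savez("/tmp/w2.npz",**f)
cv2.imwrite("pics/w2.png",f["image"][...,::-1])
E
```

```text
6.266180e+01]
joint_efforts [ -3.3914 -40.6122 -32.0905  -1.0602  -1.7476   0.3976]
force [-5.0236  6.3369 10.8454]
wrist_torque [0.7948 0.638  0.2262]
finger_gap 0.0469
```

View pics/w2.png

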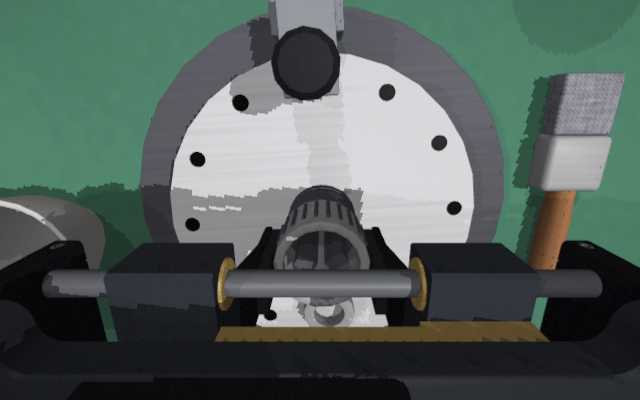

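The sleeve is gripped between the fingers, with its ring near (322,260) and the knob top at (306,63), undisturbed. Torque has been rising since about 1.06 rad of turn, so the jaws are in contact. I'll turn a little more and then release.

carry_out:
  moves:
    - [0, 0, 0, -0.04, 20]
    - [0, 0, 0, -0.04, 20]
    - [0, 0, 0, 0, 20]

```text
time_s: 6.45
tcp_pos: [0.5635, -0.0396, 0.0668]
tool_rot: [-179.9, 0.1, 10.6]
force: [-3.7, 6.7, 10.6]
finger_gap: 0.0469
```

```bash
python3 st.py |tail -5
```

```text
6.723940e+01]
joint_efforts [ -3.8295 -40.5503 -32.1481  -1.1899  -1.8431   0.4789]
force [-3.6845  6.7211 10.5629]
wrist_torque [0.8543 0.6839 0.2999]
finger_gap 0.0469
```

carry_out:
  moves:
    - [0, 0, 0, 0, 75]
    - [0, 0, 0, 0, 75]
    - [0, 0, 0, 0, 75]
    - [0, 0, 0, 0, 75]

```text
time_s: 6.95
tcp_pos: [0.5639, -0.0413, 0.0653]
tool_rot: [-180.0, 0.0, 10.6]
force: [-0.3, -0.2, 0.6]
finger_gap: 0.0647
```

```bash
python3 st.py
```

```text
time_s 6.95
tcp_pos [ 0.5639 -0.0413  0.0653]
tool_rot [-1.799934e+02  3.050000e-02  1.057180e+01]
joint_pos [-1.218080e+01  1.411840e+01  1.037455e+02 -6.400000e-03  6.216670e+01
  6.725030e+01]
joint_efforts [ 3.39000e-02 -4.56613e+01 -3.36983e+01  5.48000e-02 -4.91000e-02
  5.00000e-04]
force [-0.3229 -0.1993  0.5598]
wrist_torque [-0.0095  0.0374 -0.0225]
finger_gap 0.0647
```

carry_out:
  moves:
    - [0, 0, 0.03, 0, 75]
    - [0, 0, 0.04, 0, 75]
    - [0, 0, 0.045, 0.05, 75]
    - [0, 0, 0.025, 0.09, 75]
    - [0, 0, 0, 0, 75]
    - [0, 0, 0, 0, 75]

```text
time_s: 7.7
tcp_pos: [0.5633, -0.0411, 0.2041]
tool_rot: [-179.9, 0.1, 18.5]
force: [-0.3, -0.1, -0.4]
finger_gap: 0.0652
```

```bash
python3 - <<'E'
from h import *
o=ctrl.get_obs(); print(o["time_s"],o["tcp_pos"],o["tool_rot"])
f=grab_frame("wrist"); np.savez("/tmp/w3.npz",**f)
P=cloud(f)
def crop(g):
    Q=cloud(g); m=(Q[...,2]>.108)&(Q[...,2]<.118)&(np.hypot(Q[...,0]-.5647,Q[...,1]+.0394)<.02); v,u=np.nonzero(m); v,u=int(v.mean()),int(u.mean()); print(u,v,len(Q[m]))
    return cv2.resize(g["image"][v-32:v+32,u-32:u+32,::-1],(400,400),interpolation=cv2.INTER_CUBIC)
cv2.imwrite("pics/jaws.png",np.hstack([crop(dict(np.load("/tmp/w1.npz"))),crop(f)]))
for c,r,lo,hi in(((.5647,-.0394),.035,.092,.098),((.5647,-.0394),.03,.109,.118),((.6517,-.0092),.03,.096,.106)):
    m=(P[...,2]>lo)&(P[...,2]<hi)&(np.hypot(P[...,0]-c[0],P[...,1]-c[1])<r)
    print(m.sum(), cv2.minEnclosingCircle(P[m][:,:2].astype(np.float32)),P[m][:,2].mean())
E
```

```text
7.7 [ 0.56334281 -0.04112105  0.20405486] [-1.79944409e+02  1.01255109e-01  1.85150799e+01]
321 188 62
320 192 72
857 ((0.5649505853652954, -0.03901466727256775), 0.02389260195195675) 0.09577175569703197
71 ((0.564560055732727, -0.03888171166181564), 0.003939944785088301) 0.11195913181048277
913 ((0.6517078280448914, -0.008864298462867737), 0.013866282068192959) 0.0996025259786659
```

View pics/jaws.png

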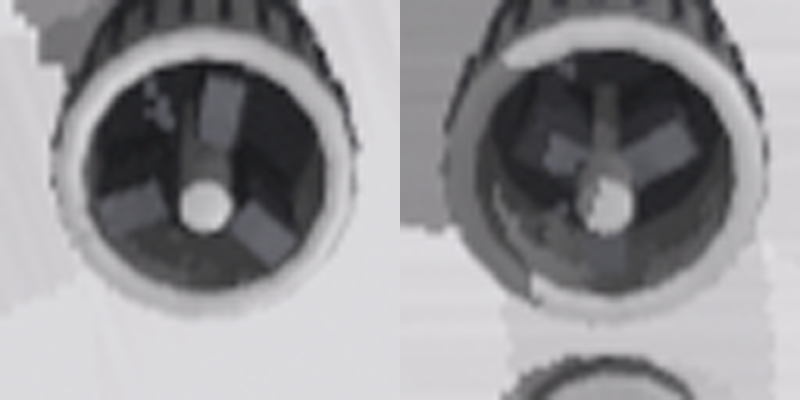

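The jaws stood clear of the shaft before (left) and now meet it (right). I'll check the jaw travel numerically from the depth map.

```bash
python3 - <<'E'
from h import *
for n,c in(("w1",(.56475,-.0394)),("w3",(.56475,-.0390))):
    f=dict(np.load(f"/tmp/{n}.npz")); P=cloud(f); d=P[...,:2]-c; r=np.hypot(*np.moveaxis(d,-1,0))*1e3; a=np.degrees(np.arctan2(d[...,1],d[...,0]))
    m=(P[...,2]>.0985)&(P[...,2]<.1015)&(r<19)
    k,l=cv2.connectedComponents(m.astype(np.uint8))
    for i in range(1,k):
        s=l==i
        if s.sum()>8: print(n,s.sum(),"ang %.0f rmin %.1f mean %.1f rmax %.1f"%(np.median(a[s]),r[s].min(),r[s].mean(),r[s].max()))
E
```

```text
w1 61 ang 78 rmin 7.1 mean 12.3 rmax 17.1
w1 64 ang -161 rmin 6.9 mean 11.6 rmax 16.8
w1 62 ang -40 rmin 7.3 mean 11.8 rmax 16.5
w3 158 ang 36 rmin 3.6 mean 8.8 rmax 13.9
w3 38 ang -159 rmin 7.6 mean 10.6 rmax 13.4
```

The jaws closed about 3.3 mm, which reaches the shaft surface. That shows contact but doesn't prove they're tight. There is plenty of time, so I'll re-grip better centred and turn a little more while watching the torque.

carry_out:
  moves:
    - [0.001, 0.002, -0.04, 0, 75]
    - [0, 0, -0.04, 0, 75]
    - [0, 0, -0.035, 0, 75]
    - [0, 0, -0.024, 0, 75]
    - [0, 0, 0, 0, 75]
    - [0, 0, 0, 0, 20]
    - [0, 0, 0, 0, 20]
    - [0, 0, 0, 0, 20]
    - [0, 0, 0, 0, 20]
    - [0, 0, 0, 0, 20]
  squeeze: 60

```text
time_s: 9.0
tcp_pos: [0.566, -0.0391, 0.0679]
tool_rot: [180.0, -0.1, 18.6]
force: [-0.9, 2.0, 6.2]
finger_gap: 0.0469
```

```bash
python3 st.py
```

```text
time_s 9.0
tcp_pos [ 0.566  -0.0391  0.0679]
tool_rot [ 1.799631e+02 -1.097000e-01  1.861250e+01]
joint_pos [-1.192500e+01  1.404260e+01  1.035182e+02  2.700000e-02  6.232590e+01
  5.945000e+01]
joint_efforts [-1.18030e+00 -4.26449e+01 -3.19545e+01 -4.84200e-01 -5.30900e-01
  6.90000e-03]
force [-0.9264  1.9805  6.1913]
wrist_torque [ 0.3521  0.1693 -0.0108]
finger_gap 0.0469
```

carry_out:
  moves:
    - [0, 0, 0, -0.04, 20]
    - [0, 0, 0, 0, 20]

```text
time_s: 9.25
tcp_pos: [0.566, -0.0391, 0.0678]
tool_rot: [180.0, -0.1, 16.3]
force: [-0.4, 2.1, 6.6]
finger_gap: 0.0477
```

```bash
python3 st.py|tail -4
```

```text
joint_efforts [ -1.172  -42.6363 -31.9556  -0.4313  -0.5328   0.217 ]
force [-0.3763  2.0968  6.5752]
wrist_torque [0.3643 0.1627 0.0918]
finger_gap 0.0477
```

carry_out:
  moves:
    - [0, 0, 0, -0.04, 20]
    - [0, 0, 0, 0, 20]

```text
time_s: 9.5
tcp_pos: [0.566, -0.0391, 0.0678]
tool_rot: [180.0, -0.1, 14.0]
force: [-0.9, 2.0, 6.8]
finger_gap: 0.0472
```

```bash
python3 st.py|tail -4
```

```text
joint_efforts [ -1.1927 -42.6403 -31.9564  -0.4053  -0.5315   0.2558]
force [-0.9099  1.9972  6.8473]
wrist_torque [0.3876 0.1737 0.1415]
finger_gap 0.0472
```

carry_out:
  moves:
    - [0, 0, 0, -0.04, 20]
    - [0, 0, 0, 0, 20]

```text
time_s: 9.75
tcp_pos: [0.566, -0.0391, 0.0678]
tool_rot: [180.0, -0.1, 11.7]
force: [-1.5, 2.6, 5.3]
finger_gap: 0.0473
```

```bash
python3 st.py|tail -4
```

```text
joint_efforts [ -1.2174 -42.6452 -31.9568  -0.3798  -0.5303   0.2942]
force [-1.5203  2.6293  5.284 ]
wrist_torque [0.3284 0.1816 0.1868]
finger_gap 0.0473
```

carry_out:
  moves:
    - [0, 0, 0, -0.05, 20]
    - [0, 0, 0, -0.05, 20]
    - [0, 0, 0, 0, 20]

```text
time_s: 10.12
tcp_pos: [0.566, -0.0391, 0.0679]
tool_rot: [180.0, -0.1, 6.0]
force: [-0.8, 2.4, 6.4]
finger_gap: 0.0471
```

```bash
python3 st.py|tail -4
```

```text
joint_efforts [ -1.2309 -42.6556 -31.9586  -0.3304  -0.5304   0.3951]
force [-0.8487  2.401   6.3619]
wrist_torque [0.3399 0.1988 0.1643]
finger_gap 0.0471
```

carry_out:
  moves:
    - [0, 0, 0, -0.05, 20]
    - [0, 0, 0, -0.05, 20]
    - [0, 0, 0, 0, 20]

```text
time_s: 10.5
tcp_pos: [0.566, -0.0391, 0.0679]
tool_rot: [180.0, -0.1, 0.3]
force: [-0.8, 2.7, 5.3]
finger_gap: 0.0475
```

```bash
python3 st.py|tail -4
```

```text
joint_efforts [ -1.2962 -42.6646 -31.9603  -0.2654  -0.531    0.4948]
force [-0.8115  2.7263  5.31  ]
wrist_torque [0.3335 0.1755 0.2857]
finger_gap 0.0475
```

carry_out:
  moves:
    - [0, 0, 0, -0.04, 20]
    - [0, 0, 0, -0.04, 20]
    - [0, 0, 0, 0, 20]

```text
time_s: 10.88
tcp_pos: [0.5648, -0.039, 0.0678]
tool_rot: [179.9, 0.0, -4.1]
force: [-6.4, 2.7, 11.1]
finger_gap: 0.0475
```

```bash
python3 st.py|tail -4
```

```text
joint_efforts [ -2.2674 -41.4039 -32.9311   0.5235  -2.0391   1.6125]
force [-6.4352  2.7161 11.0663]
wrist_torque [0.3583 1.0078 1.4628]
finger_gap 0.0475
```

carry_out:
  moves:
    - [0, 0, 0, 0, 75]
    - [0, 0, 0, 0, 75]
    - [0, 0, 0, 0, 75]
    - [0, 0, 0, 0, 75]
    - [0, 0, 0, 0, 20]
    - [0, 0, 0, 0, 20]
    - [0, 0, 0, 0, 20]
    - [0, 0, 0, 0, 20]

```text
time_s: 11.88
tcp_pos: [0.5651, -0.039, 0.0665]
tool_rot: [-180.0, -0.0, -4.3]
force: [0.1, 1.1, 0.4]
finger_gap: 0.0464
```

carry_out:
  moves:
    - [0, 0, 0, -0.02, 20]
    - [0, 0, 0, 0, 20]

```text
time_s: 12.12
tcp_pos: [0.5651, -0.039, 0.0665]
tool_rot: [-180.0, 0.0, -5.5]
force: [0.0, 1.8, -0.5]
finger_gap: 0.046
```

```bash
python3 st.py|tail -4
```

```text
2.23700e-01]
force [ 0.0049  1.7807 -0.4955]
wrist_torque [ 0.2145 -0.0452  0.1473]
finger_gap 0.046
```

The torque jump to 1.6 N m is the sleeve's end stop at 1.6. It came 0.32–0.40 rad after the re-grip, so the sleeve had stood at about 1.28, sprung back but tight. Next: release, rise and go over the knob.

carry_out:
  moves:
    - [0, 0, 0, 0, 75]
    - [0, 0, 0, 0, 75]
    - [0, 0, 0, 0, 75]
    - [0, 0, 0.03, 0, 75]
    - [0, 0, 0.05, 0, 75]
    - [0, 0, 0.055, 0.1, 75]
    - [0.02, 0.007, 0, 0.11, 75]
    - [0.0335, 0.0115, 0, 0.11, 75]
    - [0.0335, 0.0115, 0, 0.11, 75]
    - [0, 0, 0, 0, 75]
    - [0, 0, 0, 0, 75]

```text
time_s: 13.5
tcp_pos: [0.6514, -0.0093, 0.201]
tool_rot: [-180.0, 0.1, 19.1]
force: [0.2, 0.2, -0.1]
finger_gap: 0.0654
```

```bash
python3 - <<'E'
from h import *
o=ctrl.get_obs(); print(o["time_s"],o["tcp_pos"],o["tool_rot"])
f=grab_frame("wrist"); P=cloud(f)
m=(P[...,2]>.096)&(P[...,2]<.104)&(np.hypot(P[...,0]-.6517,P[...,1]+.0092)<.025)
print(m.sum(), cv2.minEnclosingCircle(P[m][:,:2].astype(np.float32)) if m.any() else "", P[m].mean(0))
cv2.imwrite("pics/w4.png",f["image"][...,::-1])
f=grab_frame("top");P=cloud(f);m=(P[...,2]>.096)&(P[...,2]<.104)&(np.hypot(P[...,0]-.6517,P[...,1]+.0092)<.025);print(m.sum())
E
```

```text
13.5 [ 0.65142065 -0.00934434  0.2010404 ] [-1.79981662e+02  7.31986642e-02  1.91144228e+01]
697 ((0.651650071144104, -0.008491275832057), 0.014103222638368607) [ 0.65255708 -0.00857079  0.09963273]
36
```

View pics/w4.png

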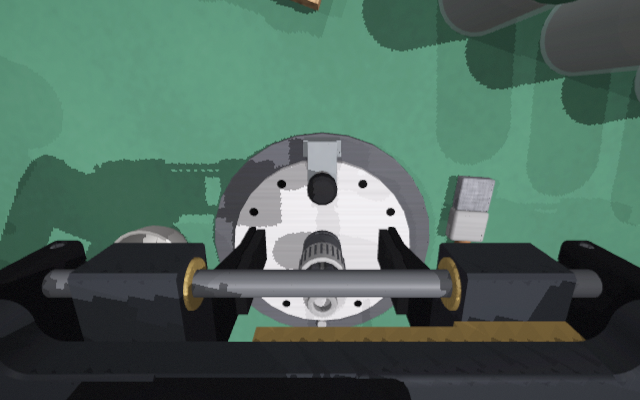

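The knob (322,188) is centred between the fingers, and the brush and bowl are clear of them. Next: descend and grip.

carry_out:
  moves:
    - [0, 0.0005, -0.04, 0, 75]
    - [0, 0, -0.04, 0, 75]
    - [0, 0, -0.03, 0, 75]
    - [0, 0, -0.02, 0, 75]
    - [0, 0, 0, 0, 75]
    - [0, 0, 0, 0, 0]
    - [0, 0, 0, 0, 0]
    - [0, 0, 0, 0, 0]
    - [0, 0, 0, 0, 0]
    - [0, 0, 0, 0, 0]
    - [0, 0, 0, 0, 0]
    - [0, 0, 0, 0, 0]
  squeeze: 60

```text
time_s: 15.1
tcp_pos: [0.6524, -0.0091, 0.0719]
tool_rot: [180.0, -0.0, 19.2]
force: [1.0, -2.7, 1.6]
finger_gap: 0.0264
```

```bash
python3 st.py
```

```text
time_s 15.1
tcp_pos [ 0.6524 -0.0091  0.0719]
tool_rot [ 1.79960e+02 -2.71000e-02  1.91753e+01]
joint_pos [-7.70210e+00  2.42624e+01  8.98774e+01 -2.56000e-02  6.58180e+01
  6.31331e+01]
joint_efforts [ 1.42350e+00 -5.38626e+01 -3.38409e+01  7.02100e-01  1.58200e-01
  9.90000e-03]
force [ 0.952  -2.6709  1.5767]
wrist_torque [-0.3573 -0.0521 -0.027 ]
finger_gap 0.0264
```

Gripped, with a 26.4 mm gap. Pull up gently.

carry_out:
  moves:
    - [0, 0, 0.004, 0, 0]
    - [0, 0, 0.004, 0, 0]
    - [0, 0, 0.004, 0, 0]
    - [0, 0, 0.003, 0, 0]
    - [0, 0, 0, 0, 0]
    - [0, 0, 0, 0, 0]

```text
time_s: 15.85
tcp_pos: [0.6523, -0.009, 0.0848]
tool_rot: [180.0, -0.0, 19.2]
force: [7.9, -1.7, -10.6]
finger_gap: 0.0261
```

carry_out:
  moves:
    - [0, 0, 0.002, 0, 0]
    - [0, 0, 0.001, 0, 0]
    - [0, 0, 0, 0, 0]
    - [0, 0, 0, 0, 0]

```text
time_s: 16.35
tcp_pos: [0.6523, -0.009, 0.0875]
tool_rot: [180.0, -0.0, 19.2]
force: [7.3, -2.8, -12.1]
finger_gap: 0.0261
```

carry_out:
  moves:
    - [0, 0, 0.001, 0, 0]
    - [0, 0, 0, 0, 0]
    - [0, 0, 0, 0, 0]

```text
time_s: 16.73
tcp_pos: [0.6523, -0.009, 0.0884]
tool_rot: [180.0, -0.0, 19.2]
force: [8.0, -3.5, -11.1]
finger_gap: 0.0258
```

carry_out:
  moves:
    - [0, 0, 0.001, 0, 0]
    - [0, 0, 0, 0, 0]
    - [0, 0, 0, 0, 0]

```text
time_s: 17.1
tcp_pos: [0.6523, -0.009, 0.0893]
tool_rot: [180.0, -0.0, 19.2]
force: [8.5, -3.2, -12.9]
finger_gap: 0.0266
```

carry_out:
  moves:
    - [0, 0, 0.001, 0, 0]
    - [0, 0, 0, 0, 0]
    - [0, 0, 0, 0, 0]

```text
time_s: 17.48
tcp_pos: [0.6523, -0.009, 0.09]
tool_rot: [180.0, -0.0, 19.2]
force: [8.5, -3.4, -14.7]
finger_gap: 0.0259
```

carry_out:
  moves:
    - [0, 0, 0.001, 0, 0]
    - [0, 0, 0, 0, 0]
    - [0, 0, 0, 0, 0]

```text
time_s: 17.85
tcp_pos: [0.6522, -0.0091, 0.09]
tool_rot: [180.0, -0.0, 19.2]
force: [12.1, -3.6, -20.0]
finger_gap: 0.0266
```

The TCP has stopped rising at 18.1 mm of lift while the force climbed to 20 N, so the plunger is at its stop. One visual check, then hand in.

```bash
python3 - <<'E'
from h import *
f=grab_frame("wrist"); P=cloud(f); cv2.imwrite("pics/w5.png",f["image"][...,::-1])
m=(P[...,2]>.09)&(P[...,2]<.13)&(np.hypot(P[...,0]-.6517,P[...,1]+.0088)<.012); print("knob top z",m.sum(),np.median(P[m][:,2]) if m.any() else None)
for r,lo,hi in((.03,.109,.118),(.035,.092,.098)):
    m=(P[...,2]>lo)&(P[...,2]<hi)&(np.hypot(P[...,0]-.5647,P[...,1]+.0394)<r); print(m.sum())
o=ctrl.get_obs(); print(o["time_s"],o["tcp_pos"],o["force"],o["finger_gap"])
E
```

```text
knob top z 880 0.11812344987563989
0
0
17.9 [ 0.65221254 -0.00904349  0.09002088] [ 12.24650731  -3.38713402 -20.03112515] 0.02597320373502513
```

View pics/w5.png

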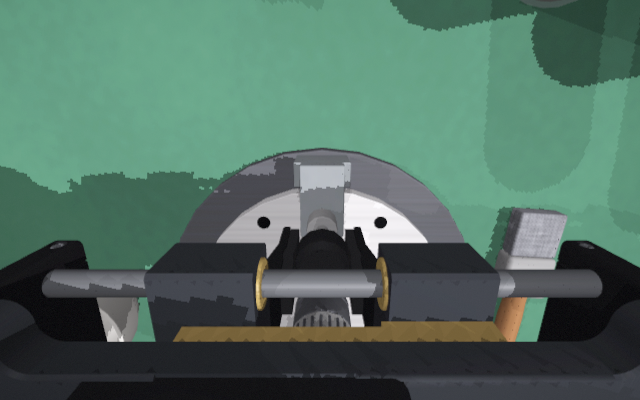

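The knob (322,245) is held between the fingers with its top at 118.1 mm, up 18 mm from 100. The sleeve (322,315) and the brush are undisturbed.

```bash
python3 -c "
from rig import ctrl
print(ctrl.close_job())"
```

```text
the job is handed in; nothing more can be done
None
```

The chuck is tight on the shaft, and I handed the job in at about 18 s with the arm still holding the index plunger fully up.

**Sleeve:**
- I gripped it at 84 mm and turned it clockwise 1.39 rad. The torque started rising at about 1.06 rad of turn, where the jaws met the shaft.
- The depth images then showed the jaws 3.3 mm further in, at the shaft. That only proved contact, so I gripped again and turned further until the end stop, where the wrist torque jumped to about 1.5 N m.
- The stop came 0.32–0.40 rad after that second grip, so the sleeve had been standing at about 1.28 after the first turn. I released it to spring back there, then turned a final 0.02 rad to check the resistance before letting go.
- The second-grip torque began lower than I expected for 1.28, but where the stop came settled it. I did not look at the jaws again after the last release.

**Plunger:** I gripped the knob with 60 N and pulled straight up.
- **Lift:** the tool stopped rising at 18.1 mm.
- **Force:** it rose to 20 N, above the spring's 12.6 N, so the plunger is at its stop.
- **Camera:** the knob top is at 118.1 mm, up from about 99.6 mm, so the pin is well clear of the hole.

**Other things on the bar:** the brush showed no change in the last wrist picture, and nothing I saw suggested I touched anything else. I did not measure each item at the end, and that view did not show the shaft.

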